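Put the stray paint pot back in the carousel

TASK

The paint carousel on the bench has one empty cup. First push the carousel round by its rim, where five pegs give a hold, without pushing on the stored pots, until the empty cup stands at the front, in line with the pointer on the foot; then stand the stray paint pot upright in that cup, with the cup left at the pointer. Leave the tin and the glue bottle standing where they are.

Things in the scene. Friction and masses are not known exactly. Their poses are not given: they have to be found in the camera images.
- carousel_foot: Fixed foot of the paint carousel, screwed to the bench: black disc 184 mm across under the turntable. Origin on the bench, on the turning axis; z up. Its flat black pointer, 9 mm high and 22 mm wide, runs along the foot's -x axis and shows beyond the turntable as an arrow tip 120 to 152 mm from the axis: that is the front.
- carousel (a joint): Angle of the plywood turntable on its foot, rad, growing counter-clockwise seen from above; at 0 (or any whole turn) the empty cup stands at the pointer. Turns endlessly both ways; drag of 0.15 N m (about 1.3 N at the pegs) stops it as soon as it is no longer pushed.
- turntable_top (a point): Point on the turning axis at the turntable's upper face, 28 mm above the bench. The turntable is a plywood disc 240 mm across and 12 mm thick. Five cups stand on it, 72 degrees apart, their centres 65 mm from the axis. At the axis is a low steel cap, top 36 mm above the bench.
- rim_peg (a point): Top of one of the five upright aluminium rim pegs: each 10 mm thick, from the turntable's upper face to 60 mm above the bench, 112 mm from the axis, midway between two neighbouring cups (36 degrees to either side of each cup). This one is 36 degrees counter-clockwise (from above) of the empty cup; it turns with the turntable.
- empty_cup (a point): Centre of the floor of the empty cup, which turns with the turntable: 28 mm above the bench, 65 mm from the axis. The cup is a low wooden ring of 48 mm inner and 54 mm outer diameter, 8 mm high, open to the turntable's face. Its frame's z is up, its -x points away from the axis.
- front_spot (a point): Fixed point over the pointer's line, 65 mm from the axis and 28 mm above the bench: where the empty cup's centre must come.
- stray_pot: The stray paint pot, the only one that is not on the carousel, standing on the bench: white pot 36 mm across and 42 mm high (jar 34 mm across to 30 mm height, lid 36.4 mm across above), about 45 g. Origin at the centre of its underside, z up.
- stored_pot_1: Paint pot like the stray one, stored in another cup of the carousel; it fits firmly and turns with the turntable, its top 70 mm above the bench. Origin at the centre of its underside.
- stored_pot_2: Paint pot like the stray one, stored in another cup of the carousel; it fits firmly and turns with the turntable, its top 70 mm above the bench. Origin at the centre of its underside.
- stored_pot_3: Paint pot like the stray one, stored in another cup of the carousel; it fits firmly and turns with the turntable, its top 70 mm above the bench. Origin at the centre of its underside.
- stored_pot_4: Paint pot like the stray one, stored in another cup of the carousel; it fits firmly and turns with the turntable, its top 70 mm above the bench. Origin at the centre of its underside.
- nozzle_tin: Low grey round tin, 43 mm across, 21 mm high, standing loose on the bench; a bystander. Origin at the centre of its underside.
- super_glue: Small glue bottle with a long nozzle, 30 mm across, 92 mm high, standing loose on the bench; a bystander. Origin at the centre of its underside.
Things that resemble listed ones, but are neither listed nor needed, are in the scene too. What is shaped like the stray_pot but blue or green is not meant.

How it is judged:
On the way, in this order (a step that is already met when the one before it is completed fails the run):
1. the turntable is turned, still without the stray pot, until the empty cup stands at the pointer (centre within 10 mm of the front spot) and rests there (horizontal distance between empty_cup and front_spot below 0.01 m and velocity of joint carousel between -0.05 and 0.05 rad/s and horizontal distance between stray_pot and empty_cup above 0.06 m), for 0.3 s.
2. the stray pot stands in the empty cup (horizontal distance between stray_pot and empty_cup below 0.01 m and z of stray_pot in the frame of empty_cup between -0.004 and 0.004 m and angle between stray_pot's own z axis and vertical below 0.12 rad), for 0.2 s.
At the end, for the whole second after the job is handed in: The stray pot stands upright (within 7 degrees) on the floor of the formerly empty cup (within 10 mm of its centre, within 4 mm in height), released and at rest, and that cup stands still at the pointer, its centre within 12 mm of the front spot (all of step 2 and horizontal distance between empty_cup and front_spot below 0.012 m and velocity of joint carousel between -0.05 and 0.05 rad/s and contact force between each of the arm, the fingers and stray_pot below 0.05 N and linear speed of stray_pot below 0.02 m/s); the robot touches nothing.
It fails at once if a stored pot is pushed by the robot with more than 3 N (contact force between any of the arm, the fingers and stored_pot_1 above 3 N or contact force between any of the arm, the fingers and stored_pot_2 above 3 N or contact force between any of the arm, the fingers and stored_pot_3 above 3 N or contact force between any of the arm, the fingers and stored_pot_4 above 3 N).
It fails at once if the tin or the glue bottle is shifted by more than 25 mm or knocked over (distance of any of nozzle_tin, super_glue from where it was at the start of the episode above 0.025 m or angle between any of nozzle_tin, super_glue's own z axis and vertical above 0.5 rad).
It also fails if it takes over 58 s, if anything falls off the work surface, if the arm or the gripper's body presses on something with over 40 N, if the wrist force passes 120 N, or if a joint passes its speed limit or range.

ROBOT

A 6-joint arm with a two-finger parallel gripper is mounted at the origin on a cart in front of the work surface, level with it; the furniture and walls round the work are solid. World frame = base frame: x ahead of the robot, y to its left, z up, the work surface at z = 0. Lengths are in m, angles in rad, forces in N, time in s.
With the tool pointing down it reaches from about 0.25 to 0.725 m from the base axis. Payload 4 kg.
Tool frame: the origin (TCP) lies midway between the tips of the shut fingers; the grasp point (between the pads) lies 19 mm behind it; z points along the fingers, y is the line along which they close (so a half turn about z gives the same grasp; the last joint's range is limited). The gripper opens to 85 mm and grips with 20 to 120 N. Pads are 22 mm wide; open, the fingers measure 114 mm over their backs; the gripper's body (76 mm by 85 mm) begins 54 mm behind the grasp point. The pads swing forward as they close: fully open they stand 13 mm farther back than shut.
Start: joints at [1.1, 0.241, 0.005, 1.335, 0, 1.571], TCP at [0.227, 0.446, 0.231] pointing down, gripper open.
Joint ranges: [-2.72, 2.72], [-1.05, 1.87], [-1.09, 1.28], [-1.99, 2.15], [-1.42, 1.44], [-3.14, 3.14]. Speed limits (rad/s): [2.79, 2.79, 3.14, 3.14, 3.14, 3.14].

INTERFACE

Orientations are given as a unit quaternion [x, y, z, w].
In Python, from workcell import get_obs, camera, job_done, silhouettes gives the robot as it stands. The module is installed in compiled form; this text tells all that it offers.
- The arm moves only by the tool drive_tool, never from a script. Its argument "increments" is a list of rows, each a list of 3 entries, a list of its own where there are three numbers: the shift along the world's x, y, z in mm, then the turn, a rotation vector about the world's x, y, z in degrees, then the opening, from 0 (shut) to 1 (fully open). A call has 1 to 8 rows; each row shifts and turns the commanded pose from where the row before left it; what a row does not reach is not made up. A row lasts 1/12 s, in which the tool goes at most 41.7 mm and 7.16 degrees, less where a joint would pass 70% of its speed; a pose out of reach is approached as far as the arm can. A call is refused whole if a number of a shift passes 41.7 or a number of a turn 7.16, either way. A call with a gripper value outside its range is refused whole. The fingers move at their own pace and stop on an object; the grip force is fixed at half the most. Time passes only in rows, so rows that do not move let the fingers close. It gives the time, the measured TCP pose, the force, the opening and the grip force at its end, in the units of the state.
- get_obs(): the state, without advancing time (a new reading comes with each control period).
- camera(name): name is "scene" or "side" or "wrist"; returns a dict with "image" (400x640x3 uint8, red, green, blue), "K" (3x3 intrinsics, pixels), "k1" (the pictures are not rectified: a ray, as slopes to the right and down, at radius r is drawn at 1 + k1 r^2 times it, then the intrinsics apply), "view" (4x4, takes a point from world to camera coordinates). Camera axes: x right, y down, z forward; pixel columns grow to the right and rows downward; lengths in m; the calibration is good to about 2 mm. A picture is of the moment at which its call begins. There is no depth.
- job_done(): hands the job in; it is judged then, once.
Trained networks look in a picture, given as the dict that the camera call returned (one of the last four; its "shot" number tells which), for a name from the list of things; names that differ only in an ending like _2 or _b are one class to them, and where a whole thing is asked for, a point or a joint stands for the part that bears it (a point fixed in the world has none). Each returns a list of dicts, best first, with "conf" (0 to 1); they miss things now and then, are a little off and sometimes report something else, mostly with a low value. They report only what shows in the picture. A call takes as long as a camera call. They do not tell look-alikes from the thing itself.
- silhouettes(query, picture): "region" (400x640 bool, what is visible of it) and "bbox" ([left, top, right, bottom] in pixels, round what is visible of it).
The state is a dict: "clock": time; "joint_pos": joint angles; "joint_vel": joint speeds; "tau": joint torques, N m; "eef_pos": TCP position; "tool_rot": TCP orientation; "ft_force": force on the tool from outside, world axes, zero at the start; "ft_torque": the same for the moment, N m; "grip_width": finger opening in m; "grasp_force": force on a finger pad.
Only numpy, scipy, OpenCV 4.12 (cv2) and the standard library are available. Lean on these libraries where they do the work, as an engineer would, in place of code of your own. Each camera call takes 0.05 s, during which the arm holds its last target. There are 200 camera calls.

## Working session

There is one attempt and no reset: what is moved stays moved. The work goes in short steps, Python scripts to look and compute and a tool call to move; the robot and the scene stay as the last step left them, time stands still between calls to the robot, and variables do not carry over. Pictures are saved under pics/ and viewed, at most 10 in all, crops included, and the job is handed in when it is done.

Besides the shell and the picture viewer there is one more tool, called after "Call:" as name(argument=value, ...), one argument or row to a line, values as JSON. drive_tool: Moves the arm, as the interface text tells. Its arguments: {"type":"object","properties":{"increments":{"type":"array"}},"required":["increments"]}

```bash
mkdir -p pics; cat > h.py <<'E'
import numpy as np, cv2
from workcell import get_obs, camera, silhouettes
def ray(p,uv):
    K=p["K"];d=np.array([(uv[0]-K[0,2])/K[0,0],(uv[1]-K[1,2])/K[1,1]]);s=d.copy()
    for _ in range(20): s=d/(1+p["k1"]*(s@s))
    V=np.array(p["view"]);R=V[:3,:3];c=-R.T@V[:3,3];return c,R.T@np.array([s[0],s[1],1])
def atz(p,uv,z):
    c,d=ray(p,uv);return c+d*(z-c[2])/d[2]
def tri(obs):
    A=np.zeros((3,3));b=np.zeros(3)
    for p,uv in obs:
        c,d=ray(p,uv);d/=np.linalg.norm(d);M=np.eye(3)-np.outer(d,d);A+=M;b+=M@c
    return np.linalg.solve(A,b)
def proj(p,X):
    V=np.array(p["view"]);q=V[:3,:3]@np.array(X)+V[:3,3];s=q[:2]/q[2];s=s*(1+p["k1"]*(s@s));K=p["K"]
    return np.array([K[0,0]*s[0]+K[0,2],K[1,1]*s[1]+K[1,2]])
def save(n,im): cv2.imwrite("pics/"+n,im[:,:,::-1])
E
python3 - <<'E'
from h import *
ps={n:camera(n) for n in("scene","side","wrist")}
S=np.vstack([ps["scene"]["image"],ps["side"]["image"]])
for n,p in ps.items():
    save(n+"0.png",p["image"]);V=np.array(p["view"]);print(n,-V[:3,:3].T@V[:3,3],V[2,:3])
for n in("scene","side"):
  for q in("stray_pot","carousel","carousel_foot","nozzle_tin","super_glue","rim_peg","empty_cup"):
    for r in silhouettes(q,ps[n])[:7]: print(n,q,round(r["conf"],2),r["bbox"],r["region"].sum())
E
```

```text
scene [-0.12774651  1.31194612  0.6881812 ] [ 0.41764349 -0.81543254 -0.4008038 ]
side [ 0.19260776 -1.03044928  0.74506063] [ 0.27589081  0.80809087 -0.520455  ]
wrist [0.15820093 0.48030841 0.37330615] [ 0.26476214 -0.13736709 -0.95447959]
scene stray_pot 0.65 [329.6, 168.4, 337.1, 183.4] 121
scene carousel 0.82 [282.8, 182.9, 357.5, 223.3] 1988
scene carousel_foot 0.82 [282.3, 186.0, 368.4, 227.3] 2163
scene nozzle_tin 0.52 [289.6, 259.6, 301.3, 279.0] 213
scene super_glue 0.27 [285.8, 260.9, 299.8, 277.2] 210
scene rim_peg 0.6 [283.8, 179.6, 348.3, 227.5] 2021
side stray_pot 0.91 [358.1, 290.5, 376.2, 312.8] 350
side stray_pot 0.88 [331.1, 253.7, 347.1, 277.1] 274
side stray_pot 0.84 [389.2, 248.8, 405.1, 273.2] 262
side stray_pot 0.65 [352.3, 266.4, 373.2, 288.2] 345
side stray_pot 0.63 [359.8, 247.2, 374.5, 268.7] 266
side stray_pot 0.58 [259.9, 162.7, 264.8, 171.8] 96
side carousel 0.93 [280.2, 182.6, 366.1, 237.1] 3647
side carousel_foot 0.82 [272.4, 181.9, 372.8, 239.6] 3667
side nozzle_tin 0.56 [256.8, 162.1, 268.2, 174.8] 122
side super_glue 0.87 [308.8, 260.8, 322.7, 301.3] 380
side rim_peg 0.57 [283.5, 182.6, 368.2, 243.6] 3641
side empty_cup 0.92 [279.7, 182.7, 366.6, 241.6] 3599
side empty_cup 0.45 [257.4, 160.9, 267.3, 174.6] 124
```

View pics/scene0.png

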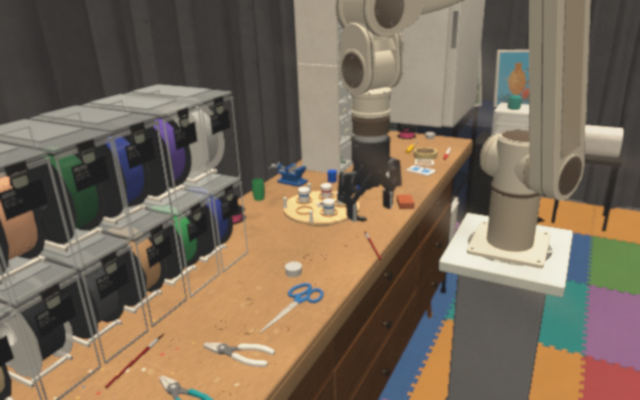

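View pics/side0.png

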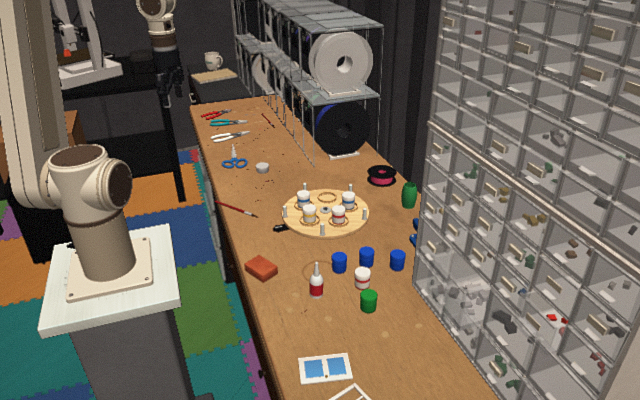

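The side view shows the carousel at (325,212) with its empty cup at (327,197) and its pointer at (281,228). The candidates for the stray pot are white (362,277), blue (339,262), (367,257) and (397,259), green (369,301), and the stored white pots on the turntable. The white pot at (362,277) fits. Glue is at (316,283), tin at (262,168).

```bash
python3 - <<'E'
from h import *
p=camera("side")
c=p["image"][165:320,240:430]; save("crop1.png",cv2.resize(c,(760,620)[:1]+(600,),interpolation=cv2.INTER_CUBIC))
# pots: top centre ~ bbox
for n,uv,z in [("white",(362.5,277),.021),("b1",(339,265.5),.021),("b2",(367,258),.021),("b3",(397,261),.021),("green",(368.5,301.5),.021),("glue",(316,290),.03),("tin",(262.5,168.5),.01),("cap",(325,209),.036),("ptr",(275,229),.009),("ecup",(327.5,197),.03),("redblock",(261,268),.02),("greenjar",(409,195),.03)]:
    print(n,atz(p,uv,z).round(3))
print(get_obs())
E
```

```text
white [ 0.551 -0.259  0.021]
b1 [ 0.516 -0.202  0.021]
b2 [ 0.589 -0.199  0.021]
b3 [ 0.65  -0.234  0.021]
green [ 0.531 -0.336  0.021]
glue [ 0.435 -0.273  0.03 ]
tin [0.466 0.362 0.01 ]
cap [0.56  0.019 0.036]
ptr [0.417 0.013 0.009]
ecup [0.591 0.086 0.03 ]
redblock [ 0.342 -0.146  0.02 ]
greenjar [0.814 0.014 0.03 ]
{'clock': 0.9, 'joint_pos': array([1.09998315e+00, 2.40534913e-01, 5.00391709e-03, 1.33517740e+00,
       2.79759680e-05, 1.57082547e+00]), 'joint_vel': array([-0.00015089,  0.00147088, -0.00091776, -0.00178429,  0.00027912,
       -0.00069933]), 'tau': array([ 2.15484788e-04, -3.72193372e+01,  2.52694505e+01,  9.22871877e-04,
        6.09918789e-05, -2.54684167e-06]), 'eef_pos': array([0.22680306, 0.44561365, 0.23134051]), 'tool_rot': array([ 2.33252550e-01,  9.72416190e-01,  4.60176125e-05, -3.34788742e-06]), 'ft_force': array([ 0.58230836, -0.72994282, -0.04542039]), 'ft_torque': array([-0.08144492, -0.0295048 , -0.02597788]), 'grasp_force': 0.0, 'grip_width': 0.0854474613656995}
```

View pics/crop1.png

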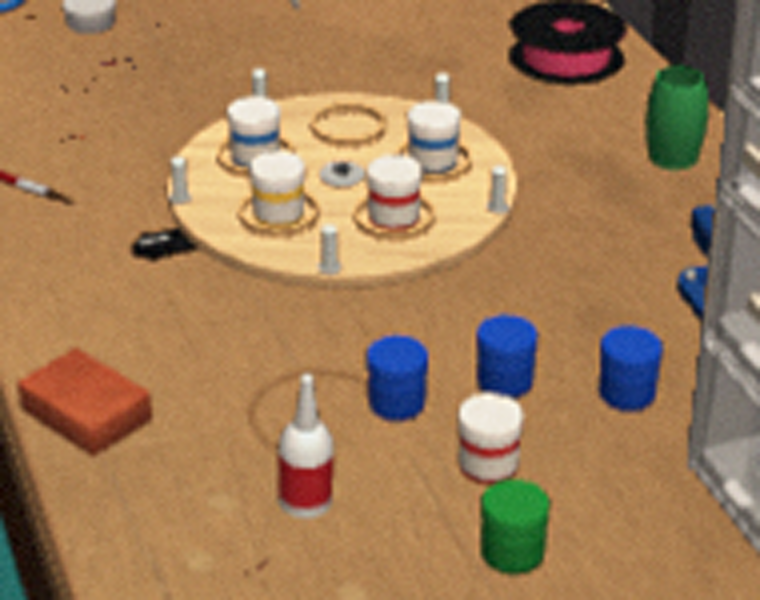

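View pics/wrist0.png

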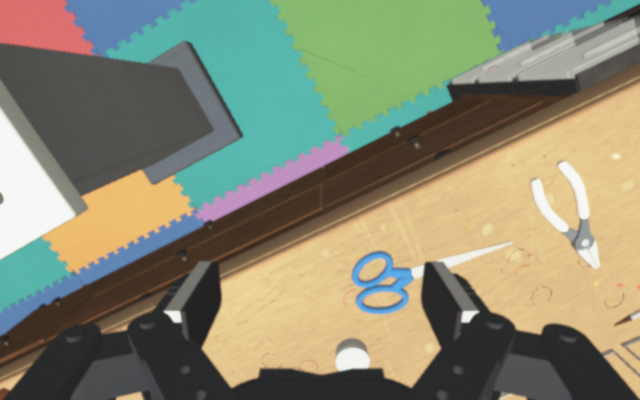

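The crop confirms the choice: white with a red band, standing loose, with blue pots to its upper left and upper right and the green one in front. The empty cup is at the far side (about 65° around), so it needs a turn of about +117°. I'm moving the wrist over the carousel to measure.

Call:
drive_tool(
  increments=[
    [[24, -25, 3], [0, 0, -4.3], 1],
    [[24, -25, 3], [0, 0, -4.3], 1],
    [[24, -25, 3], [0, 0, -4.3], 1],
    [[24, -25, 3], [0, 0, -4.3], 1],
    [[24, -25, 3], [0, 0, -4.3], 1],
    [[24, -25, 3], [0, 0, -4.3], 1],
  ],
)

```text
clock: 1.4
eef_pos: [0.3717, 0.2944, 0.2497]
tool_rot: [0.446, 0.895, 0.0, 0.0]
ft_force: [-0.1, 0.9, 0.7]
grip_width: 0.0857
grasp_force: 0.0
```

Call:
drive_tool(
  increments=[
    [[24, -25, 3], [0, 0, -4.3], 1],
    [[24, -25, 3], [0, 0, -4.3], 1],
    [[24, -25, 3], [0, 0, -4.3], 1],
    [[24, -25, 3], [0, 0, -4.3], 1],
    [[24, -25, 3], [0, 0, -4.3], 1],
    [[24, -25, 3], [0, 0, -4.3], 1],
    [[0, 0, 0], [0, 0, 0], 1],
    [[0, 0, 0], [0, 0, 0], 1],
  ],
)

```text
clock: 2.07
eef_pos: [0.5158, 0.1441, 0.267]
tool_rot: [0.634, 0.773, -0.0, -0.0]
ft_force: [-0.7, 1.0, -0.2]
grip_width: 0.0853
grasp_force: 0.0
```

```bash
python3 - <<'E'
from h import *
o=get_obs();print(o["eef_pos"],o["tool_rot"],o["joint_pos"],o["clock"])
p=camera("wrist");save("w1.png",p["image"])
V=np.array(p["view"]);print(p["K"],-V[:3,:3].T@V[:3,3])
for n,X in [("cap",(.56,.019,.036)),("ecup",(.591,.086,.028)),("white",(.551,-.259,.042))]: print(n,proj(p,X))
E
```

```text
[0.51578888 0.14413046 0.26697925] [ 6.34437418e-01  7.72974209e-01 -5.86328175e-05 -1.79773552e-04] [2.72357738e-01 3.00959745e-01 1.78301796e-01 1.44844073e+00
 2.27174405e-04 1.64691871e+00] 2.0667
[[348.05932656   0.         320.90546835]
 [  0.         348.05932656 199.30544297]
 [  0.           0.           1.        ]] [0.50054215 0.21934043 0.40980768]
cap [337.20638451 271.38632816]
ecup [374.60393007 222.79742237]
white [291.13458422 437.74033596]
```

View pics/w1.png

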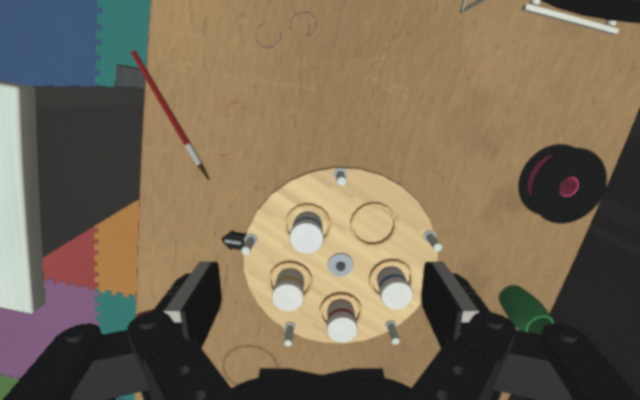

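The wrist view shows the cap at (341,264), the empty cup at (374,223), the pointer tip at (225,240) and peg tops near (341,182), (438,246), (245,249).

```bash
cat >> h.py <<'E'
from scipy.optimize import least_squares
def disc(p):  # plywood hue mask -> circle of r .12 at z=.028
    hsv=cv2.cvtColor(p["image"],cv2.COLOR_RGB2HSV)
    reg=silhouettes("carousel",p)[0]["region"].astype(np.uint8)
    c=max(cv2.findContours(cv2.morphologyEx(reg,cv2.MORPH_CLOSE,np.ones((5,5))),0,1)[0],key=len)[:,0]
    P=np.array([atz(p,u,.028)[:2] for u in c])
    s=least_squares(lambda q:np.hypot(*(P-q[:2]).T)-q[2],[.56,.019,.12],loss="soft_l1",f_scale=.002)
    return s.x,np.median(abs(s.fun))
E
python3 - <<'E'
from h import *
w=camera("wrist");s=camera("side");sc=camera("scene")
for n,p in(("w",w),("s",s),("sc",sc)): print(n,disc(p))
print("cap w",atz(w,(341,264),.036),"cap s",atz(s,(325.5,208.5),.036),"tri",tri([(w,(341,264)),(s,(325.5,208.5))]))
print("cup w",atz(w,(374,223),.034),"s",atz(s,(327.2,196.5),.034),tri([(w,(374,223)),(s,(327.2,196.5))]))
for u in [(341,182),(438,246),(245,249)]: print("peg",atz(w,u,.06))
print("ptr",atz(w,(225,240),.009),atz(s,(274,229),.009))
g=cv2.resize(w["image"][150:350,215:450],(705,600),interpolation=cv2.INTER_CUBIC);save("w1c.png",g)
E
```

```text
w (array([0.56202073, 0.02687558, 0.11874387]), np.float64(0.0009049657653584231))
s (array([0.55958701, 0.01905333, 0.12305542]), np.float64(0.0030868505668790736))
sc (array([0.56006942, 0.02943441, 0.12594099]), np.float64(0.005922319907520762))
cap w [0.561539   0.03071774 0.036     ] cap s [0.56234785 0.02137643 0.036     ] tri [0.56348388 0.02802042 0.03136763]
cup w [0.58798965 0.08886885 0.034     ] s [0.58938712 0.08246078 0.034     ] [0.58996796 0.08739308 0.03064136]
peg [0.53726305 0.1354352  0.06      ]
peg [0.65817397 0.08540139 0.06      ]
peg [0.44954159 0.03980616 0.06      ]
ptr [0.41581537 0.02076461 0.009     ] [0.41401677 0.01416134 0.009     ]
```

View pics/w1c.png

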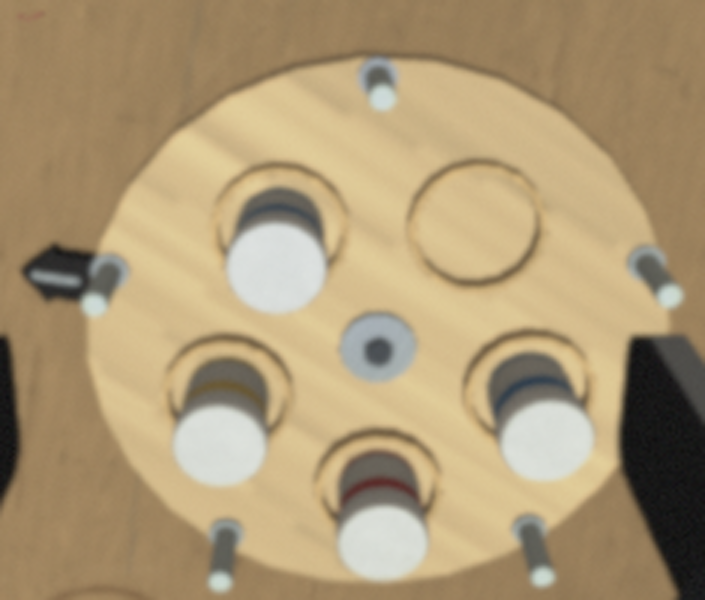

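```bash
cat >> h.py <<'E'
def fit(p,items):  # items: (uv,r,z,angle offset from empty cup deg); returns cx,cy,theta(deg)
    def f(q): return np.concatenate([np.subtract(proj(p,(q[0]+r*np.cos(np.radians(q[2]+a)),q[1]+r*np.sin(np.radians(q[2]+a)),z)),uv) for uv,r,z,a in items])
    s=least_squares(f,[.56,.024,q0]); return s.x,np.abs(s.fun).max()
q0=65.
E
python3 - <<'E'
from h import *
import h
p=camera("wrist")
it=[((342.3,182.3),.112,.06,36),((438.3,248.7),.112,.06,-36),((246.7,251),.112,.06,108),((288.3,343.7),.112,.06,180),((395.3,342.3),.112,.06,-108),((341,265.3),0,.036,0),((373.3,224),.065,.034,0)]
x,e=fit(p,it);print(x,e)
t=atz(p,(222.3,240.7),.009);d=t[:2]-x[:2];print(t,np.hypot(*d),np.degrees(np.arctan2(d[1],d[0])))
a=np.radians(x[2]+36);print("peg",x[0]+.112*np.cos(a),x[1]+.112*np.sin(a))
E
```

```text
[5.62362127e-01 2.80543492e-02 6.64506304e+01] 1.7390799315541585
[0.41237964 0.02003667 0.009     ] 0.15019664138042516 -176.94002801153997
peg 0.5382151180369693 0.13742034917170218
```

Call:
drive_tool(
  increments=[
    [[11, -3.5, -20], [0, 0, 0.6], 0.4],
    [[11, -3.5, -25], [0, 0, 0.6], 0.4],
    [[0, 0, -35], [0, 0, 0], 0.4],
    [[0, 0, -35], [0, 0, 0], 0.4],
    [[0, 0, -35], [0, 0, 0], 0.4],
    [[0, 0, -20], [0, 0, 0], 0.4],
    [[0, 0, 0], [0, 0, 0], 0.4],
  ],
)

```text
clock: 3.05
eef_pos: [0.5324, 0.138, 0.0921]
tool_rot: [0.625, 0.781, -0.004, -0.003]
ft_force: [-1.3, 0.4, 0.3]
grip_width: 0.0345
grasp_force: 0.0
```

Call:
drive_tool(
  increments=[
    [[0, 0, -20], [0, 0, 0], 0.4],
    [[0, 0, -20], [0, 0, 0], 0.4],
    [[0, 0, -15], [0, 0, 0], 0.4],
    [[0, 0, -10], [0, 0, 0], 0.4],
    [[0, 0, 0], [0, 0, 0], 0.2],
    [[0, 0, 0], [0, 0, 0], 0.2],
    [[0, 0, 0], [0, 0, 0], 0.2],
  ],
)

```text
clock: 3.63
eef_pos: [0.538, 0.1391, 0.0339]
tool_rot: [0.625, 0.781, 0.001, 0.001]
ft_force: [-0.6, -0.6, -0.3]
grip_width: 0.0174
grasp_force: 0.0
```

```bash
python3 - <<'E'
from h import *
o=get_obs();print(o["eef_pos"],o["ft_force"],o["grip_width"],o["joint_pos"][5])
c=np.array([.5624,.028]);p0=o["eef_pos"][:2];d=p0-c;a0=np.arctan2(d[1],d[0]);print(np.hypot(*d),np.degrees(a0))
r=np.hypot(*d);a=a0+np.radians(np.linspace(0,1,25)*(221-np.degrees(a0)))
P=np.round(1000*(c+r*np.c_[np.cos(a),np.sin(a)]-p0)).astype(int);print(np.diff(P,axis=0).tolist(),np.degrees(a[1]-a[0]))
print(disc(camera("side")))
E
```

```text
[0.53804487 0.13905761 0.03391254] [-0.55774194 -0.56250302 -0.28437759] 0.01738118304427265 1.6031212325779463
0.11369681514090652 102.36925566629293
[[-9, -3], [-10, -3], [-9, -4], [-8, -5], [-8, -5], [-8, -7], [-7, -6], [-6, -8], [-6, -8], [-5, -8], [-4, -9], [-4, -9], [-2, -10], [-2, -9], [-1, -10], [0, -10], [0, -10], [2, -9], [2, -10], [3, -9], [4, -9], [5, -9], [5, -8], [7, -8]] 4.942947680571131
(array([0.55851421, 0.01834271, 0.12420792]), np.float64(0.002569876924946146))
```

Call:
drive_tool(
  increments=[
    [[-9, -3, 0], [0, 0, 4.94], 0.2],
    [[-10, -3, 0], [0, 0, 4.94], 0.2],
    [[-9, -4, 0], [0, 0, 4.94], 0.2],
    [[-8, -5, 0], [0, 0, 4.94], 0.2],
    [[-8, -5, 0], [0, 0, 4.94], 0.2],
    [[-8, -7, 0], [0, 0, 4.94], 0.2],
    [[-7, -6, 0], [0, 0, 4.94], 0.2],
    [[-6, -8, 0], [0, 0, 4.94], 0.2],
  ],
)

```text
clock: 4.4
eef_pos: [0.4728, 0.0983, 0.0337]
tool_rot: [0.322, 0.947, 0.001, 0.001]
ft_force: [1.0, 2.6, 0.2]
grip_width: 0.0169
grasp_force: 0.8
```

```bash
python3 - <<'E'
from h import *
p=camera("wrist");s=camera("side")
c=cv2.resize(s["image"][165:260,250:400],(790,500),interpolation=cv2.INTER_CUBIC);save("s2.png",c)
print(get_obs()["joint_pos"],get_obs()["ft_force"])
E
```

```text
[ 2.03042286e-01  3.89735173e-01 -3.53269873e-01  8.27164070e-01
 -2.22582058e-04  8.64920780e-01] [ 0.01230805 -0.46844395  0.35213403]
```

View pics/s2.png

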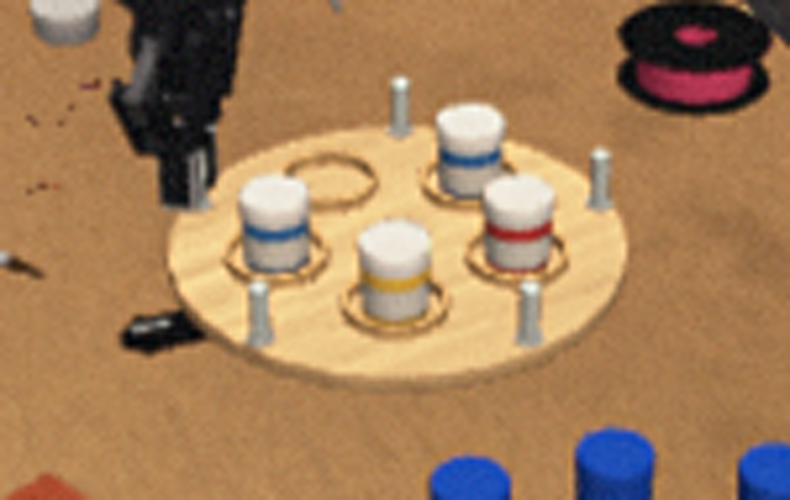

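The crop shows the peg between the fingers at crop (190,190). The empty cup has come round to about (330,182), so the turning works and I'll carry on.

Call:
drive_tool(
  increments=[
    [[-6, -8, 0], [0, 0, 4.94], 0.2],
    [[-5, -8, 0], [0, 0, 4.94], 0.2],
    [[-4, -9, 0], [0, 0, 4.94], 0.2],
    [[-4, -9, 0], [0, 0, 4.94], 0.2],
    [[-2, -10, 0], [0, 0, 4.94], 0.2],
    [[-2, -9, 0], [0, 0, 4.94], 0.2],
    [[-1, -10, 0], [0, 0, 4.94], 0.2],
    [[0, -10, 0], [0, 0, 4.94], 0.2],
  ],
)

```text
clock: 5.17
eef_pos: [0.4484, 0.025, 0.033]
tool_rot: [-0.016, 1.0, 0.001, 0.001]
ft_force: [-1.2, 1.4, 0.5]
grip_width: 0.0172
grasp_force: 0.8
```

Call:
drive_tool(
  increments=[
    [[0, -10, 0], [0, 0, 4.94], 0.2],
    [[2, -9, 0], [0, 0, 4.94], 0.2],
    [[2, -10, 0], [0, 0, 4.94], 0.2],
    [[3, -9, 0], [0, 0, 4.94], 0.2],
    [[4, -9, 0], [0, 0, 4.94], 0.2],
    [[5, -9, 0], [0, 0, 4.94], 0.2],
    [[5, -8, 0], [0, 0, 4.94], 0.2],
    [[7, -8, 0], [0, 0, 4.94], 0.2],
  ],
)

```text
clock: 5.83
eef_pos: [0.4757, -0.0474, 0.0327]
tool_rot: [-0.353, 0.936, 0.0, -0.0]
ft_force: [-2.0, 0.7, 0.7]
grip_width: 0.0168
grasp_force: 0.8
```

Call:
drive_tool(
  increments=[
    [[0, 0, 0], [0, 0, 0], 0.2],
    [[0, 0, 0], [0, 0, 0], 0.3],
    [[0, 0, 0], [0, 0, 0], 0.3],
    [[0, 0, 30], [0, 0, 0], 0.3],
    [[0, 0, 35], [0, 0, 0], 0.3],
    [[0, 0, 40], [0, 0, 0], 0.5],
    [[0, 0, 40], [0, 0, 0], 0.8],
    [[0, 0, 40], [0, 0, 0], 0.8],
  ],
)

```text
clock: 6.5
eef_pos: [0.475, -0.0467, 0.2192]
tool_rot: [-0.351, 0.936, 0.0, -0.0]
ft_force: [1.4, 0.0, 0.2]
grip_width: 0.0613
grasp_force: 0.0
```

```bash
python3 - <<'E'
from h import *
p=camera("wrist");save("w3.png",p["image"]);s=camera("side")
o=get_obs();print(o["eef_pos"],o["joint_pos"],o["clock"])
print("cap",proj(p,(.5624,.028,.036)),"front",proj(p,(.4975,.0245,.034)),"tip",proj(p,(.4124,.02,.009)))
E
```

```text
[ 0.47984328 -0.04720282  0.22469044] [-9.81209943e-02  1.97035134e-01 -6.82692952e-02  1.29120487e+00
  1.03495296e-04 -8.15692069e-01] 6.6
cap [319.17634489 279.9650544 ] front [358.3149628  234.65843548] tip [408.58124766 165.09084201]
```

View pics/w3.png

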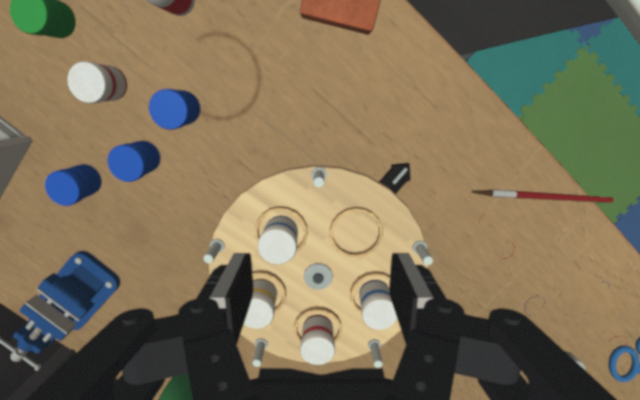

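The wrist view now has the empty cup at (356,231), cap at (318,277) and pointer tip at (409,165), nearly collinear. The white pot's lid is at (90,82).

```bash
python3 - <<'E'
from h import *
p=camera("wrist");s=camera("side")
import h;h.q0=183.
it=[((319,183),.112,.06,36),((426,260),.112,.06,-36),((208,258),.112,.06,108),((318,277),0,.036,0),((356,231),.065,.034,0)]
x,e=fit(p,it);print(x,e)
t=atz(p,(409.5,164.5),.009);d=t[:2]-x[:2];print(t,np.hypot(*d),np.degrees(np.arctan2(d[1],d[0])))
W=[r for r in silhouettes("stray_pot",p)];print([(round(r["conf"],2),r["bbox"]) for r in W])
a=atz(p,(90,82),.042);print("stray",a,proj(s,a))
for u in [(174,107),(126,159),(65,186)]: print(atz(p,u,.042))
r=[r for r in silhouettes("stray_pot",s) if abs((r["bbox"][0]+r["bbox"][2])/2-362)<8 and abs((r["bbox"][1]+r["bbox"][3])/2-277)<8]
b=r[0]["bbox"];print(b); print("tri top",tri([(p,(90,82)),(s,((b[0]+b[2])/2,b[1]+5))]))
E
```

```text
[5.71280560e-01 2.64819710e-02 1.84609309e+02] 2.0183266329628964
[0.41926073 0.02094408 0.009     ] 0.15212066341785746 -177.9137075832924
[(0.9, [21.2, 0.0, 85.2, 32.5]), (0.79, [53.8, 157.1, 112.8, 200.5]), (0.77, [114.2, 135.4, 165.7, 173.0]), (0.58, [156.9, 84.0, 206.4, 124.2])]
stray [ 0.55551597 -0.26311862  0.042     ] [365.45196164 270.51916957]
[ 0.52300979 -0.190194    0.042     ]
[ 0.59458893 -0.19882582  0.042     ]
[ 0.66025008 -0.2328428   0.042     ]
[352.9, 266.1, 374.3, 290.5]
tri top [ 0.55324369 -0.26260184  0.04192449]
```

Call:
drive_tool(
  increments=[
    [[10, -30, 0], [0, 0, 6.1], 0.8],
    [[10, -30, 0], [0, 0, 6.1], 0.8],
    [[10, -30, 0], [0, 0, 6.1], 0.8],
    [[10, -30, 0], [0, 0, 6.1], 0.8],
    [[10, -30, 0], [0, 0, 6.1], 0.8],
    [[10, -30, 0], [0, 0, 6.1], 0.8],
    [[10, -30, 0], [0, 0, 6.1], 0.8],
    [[3, -5, 0], [0, 0, 6.1], 0.8],
  ],
)

```text
clock: 7.47
eef_pos: [0.5485, -0.2664, 0.2139]
tool_rot: [0.707, -0.707, -0.001, 0.001]
ft_force: [-0.4, -0.2, -0.0]
grip_width: 0.0685
grasp_force: 0.0
```

Call:
drive_tool(
  increments=[
    [[0, 0, -20], [0, 0, 0], 0.8],
    [[0, 0, -20], [0, 0, 0], 0.8],
    [[0, 0, 0], [0, 0, 0], 0.8],
    [[0, 0, 0], [0, 0, 0], 0.8],
    [[0, 0, 0], [0, 0, 0], 0.8],
    [[0, 0, 0], [0, 0, 0], 0.8],
  ],
)

```text
clock: 7.97
eef_pos: [0.5493, -0.2623, 0.1782]
tool_rot: [-0.707, 0.707, -0.001, 0.0]
ft_force: [-0.4, -0.2, 0.7]
grip_width: 0.0683
grasp_force: 0.0
```

```bash
python3 - <<'E'
from h import *
p=camera("wrist");save("w4.png",p["image"]);s=camera("side")
o=get_obs();print(o["eef_pos"],o["tool_rot"],o["joint_pos"],o["clock"])
for r in silhouettes("stray_pot",p): print(round(r["conf"],2),r["bbox"])
print(proj(p,(.554,-.2625,.042)),proj(p,(.554,-.2625,0)),proj(p,o["eef_pos"]))
E
```

```text
[ 0.54945038 -0.26246109  0.17860626] [-7.07090978e-01  7.07121723e-01 -1.03936745e-03  3.71085326e-04] [-4.45635617e-01  4.80780888e-01  2.16358063e-01  1.30416626e+00
  6.92971543e-06 -2.01638846e+00] 8.0667
0.93 [180.6, 191.1, 235.5, 241.2]
0.72 [318.3, 72.8, 368.3, 121.8]
0.72 [329.6, 230.5, 375.2, 279.7]
0.61 [299.5, 160.2, 341.9, 209.6]
0.56 [257.8, 225.9, 299.7, 275.3]
[314.71642344 186.25528619] [315.49063692 174.61000452] [319.4852594  264.85061178]
```

View pics/w4.png

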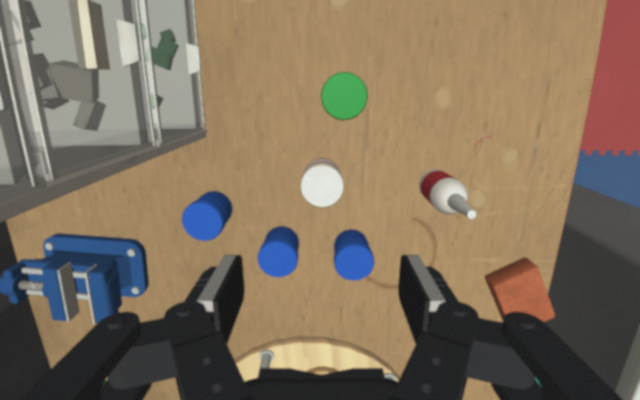

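The wrist view shows the white lid centred at (322,186), clear of the blue pots at (278,252) and (354,255) and of the green one at (344,96). Glue is at (450,194).

```bash
python3 - <<'E'
from h import *
p=camera("wrist");s=camera("side")
a=atz(p,(322,186),.042);print(a)
print(tri([(p,(322,186)),(s,(362.5,271))]), [atz(p,u,.042).round(3) for u in((278,252),(354,255),(344,96))])
E
```

```text
[ 0.54815811 -0.26280348  0.042     ]
[ 0.54823379 -0.26304102  0.0426962 ] [array([ 0.587, -0.202,  0.042]), array([ 0.52 , -0.2  ,  0.042]), array([ 0.531, -0.335,  0.042])]
```

Call:
drive_tool(
  increments=[
    [[-1, 0, -30], [0, 0, 0], 0.8],
    [[0, 0, -30], [0, 0, 0], 0.8],
    [[0, 0, -30], [0, 0, 0], 0.8],
    [[0, 0, -30], [0, 0, 0], 0.8],
    [[0, 0, -20], [0, 0, 0], 0.8],
    [[0, 0, -16], [0, 0, 0], 0.8],
    [[0, 0, -10], [0, 0, 0], 0.8],
    [[0, 0, 0], [0, 0, 0], 0.8],
  ],
)

```text
clock: 8.88
eef_pos: [0.5462, -0.2616, 0.009]
tool_rot: [-0.707, 0.707, 0.002, -0.001]
ft_force: [-0.4, -0.2, 0.1]
grip_width: 0.0685
grasp_force: 0.0
```

Call:
drive_tool(
  increments=[
    [[0, 0, 0], [0, 0, 0], 0.8],
    [[0, 0, 0], [0, 0, 0], 0.35],
    [[0, 0, 0], [0, 0, 0], 0.3],
    [[0, 0, 0], [0, 0, 0], 0.3],
    [[0, 0, 0], [0, 0, 0], 0.3],
    [[0, 0, 0], [0, 0, 0], 0.3],
    [[0, 0, 0], [0, 0, 0], 0.3],
  ],
)

```text
clock: 9.47
eef_pos: [0.5491, -0.263, 0.0132]
tool_rot: [-0.707, 0.707, -0.002, 0.001]
ft_force: [-0.2, 0.4, 6.0]
grip_width: 0.0346
grasp_force: 59.2
```

Call:
drive_tool(
  increments=[
    [[0, 0, 10], [0, 0, 0], 0.3],
    [[0, 0, 20], [0, 0, 0], 0.3],
    [[0, 0, 35], [0, 0, 0], 0.3],
    [[0, 0, 40], [0, 0, 0], 0.3],
    [[0, 0, 40], [0, 0, 0], 0.3],
    [[0, 0, 40], [0, 0, 0], 0.3],
    [[-4, 25, 0], [0, 0, 0], 0.3],
    [[-5, 33, 0], [0, 0, 0], 0.3],
  ],
)

```text
clock: 10.13
eef_pos: [0.5411, -0.2067, 0.2008]
tool_rot: [-0.706, 0.709, -0.004, 0.002]
ft_force: [0.1, 0.7, -1.2]
grip_width: 0.0345
grasp_force: 59.7
```

Call:
drive_tool(
  increments=[
    [[-5, 34, 0], [0, 0, 0], 0.3],
    [[-5, 34, 0], [0, 0, 0], 0.3],
    [[-5, 34, 0], [0, 0, 0], 0.3],
    [[-5, 34, 0], [0, 0, 0], 0.3],
    [[-5, 34, 0], [0, 0, 0], 0.3],
    [[-5, 34, 0], [0, 0, 0], 0.3],
    [[-5, 34, 0], [0, 0, 0], 0.3],
    [[-5, 34, 0], [0, 0, 0], 0.3],
  ],
)

```text
clock: 10.8
eef_pos: [0.498, 0.0691, 0.197]
tool_rot: [-0.707, 0.707, -0.0, 0.0]
ft_force: [1.0, -0.1, 0.5]
grip_width: 0.0346
grasp_force: 59.7
```

Call:
drive_tool(
  increments=[
    [[-3, 23, 0], [0, 0, 0], 0.3],
    [[0, 0, 0], [0, 0, 0], 0.3],
    [[0, 0, 0], [0, 0, 0], 0.3],
    [[0, 0, 0], [0, 0, 0], 0.3],
    [[0, 0, 0], [0, 0, 0], 0.3],
    [[0, 0, 0], [0, 0, 0], 0.3],
  ],
)

```text
clock: 11.3
eef_pos: [0.4959, 0.0895, 0.1964]
tool_rot: [-0.706, 0.708, -0.0, -0.0]
ft_force: [0.1, 0.3, -0.0]
grip_width: 0.0344
grasp_force: 59.7
```

```bash
python3 - <<'E'
from h import *
p=camera("wrist");save("w5.png",cv2.resize(p["image"][:,140:560],(788,600)[:1]+(600,)));
o=get_obs();print(o["eef_pos"],o["tool_rot"],o["clock"],o["grip_width"])
print("cap",proj(p,(.5624,.028,.036)),"front",proj(p,(.4975,.0245,.034)))
E
```

```text
[0.49595714 0.0894863  0.19633974] [-7.06304804e-01  7.07907847e-01 -3.13431057e-05 -5.52152238e-05] 11.35 0.03441764330046211
cap [241.71930163 109.29345363] front [318.1502076  104.53475411]
```

View pics/w5.png

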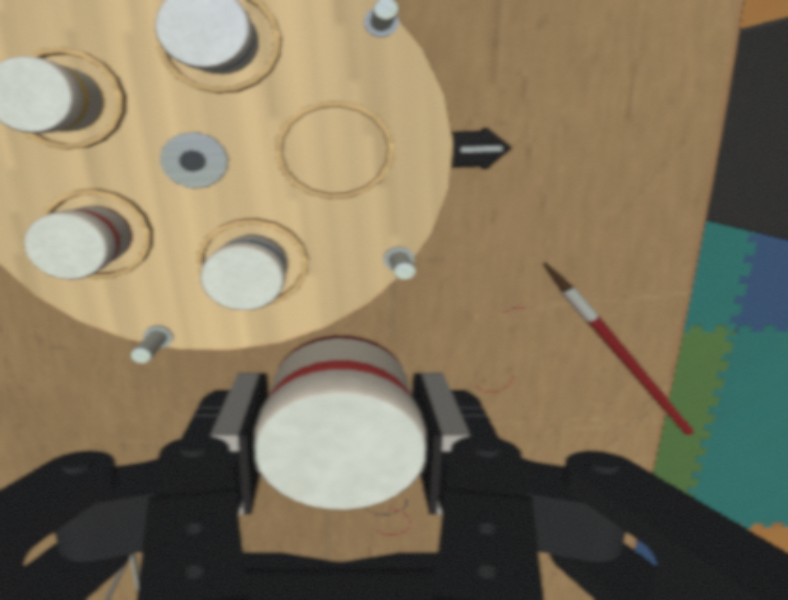

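The view shows the empty cup at image (318.6,100), cap (242,107) and pointer tip (412,99), so the cup is lined up. The pot is held centrally and upright.

```bash
python3 - <<'E'
from h import *
import h;h.q0=183.
p=camera("wrist")
it=[((343.6,6.7),.112,.06,36),((354.8,180),.112,.06,-36),((215.2,236.7),.112,.06,-108),((242.3,106.7),0,.036,0),((318.6,100),.065,.034,0)]
x,e=fit(p,it);a=np.radians(x[2]);print(x,e,"cup",x[:2]+.065*np.r_[np.cos(a),np.sin(a)],atz(p,(318.6,100),.034))
t=atz(p,(412.4,98.7),.009);d=t[:2]-x[:2];print(t,np.hypot(*d),np.degrees(np.arctan2(d[1],d[0])))
print("lid",atz(p,(321.3,293),get_obs()["eef_pos"][2]+.029),get_obs()["eef_pos"])
E
```

```text
[5.62531559e-01 2.63702189e-02 1.84731143e+02] 1.3834018233766985 cup [0.49775303 0.02100901] [0.49710181 0.0208037  0.034     ]
[0.41111593 0.02013413 0.009     ] 0.1515439905608436 -177.64159184271966
lid [0.49530587 0.08596211 0.2252922 ] [0.49591811 0.08958806 0.1962922 ]
```

Call:
drive_tool(
  increments=[
    [[1, -30, 0], [0, 0, 0], 0.3],
    [[1, -30, 0], [0, 0, 0], 0.3],
    [[0, -7, -20], [0, 0, 0], 0.3],
    [[0, 0, -30], [0, 0, 0], 0.3],
    [[0, 0, -30], [0, 0, 0], 0.3],
    [[0, 0, -20], [0, 0, 0], 0.3],
    [[0, 0, -10], [0, 0, 0], 0.3],
    [[0, 0, 0], [0, 0, 0], 0.3],
  ],
)

```text
clock: 12.07
eef_pos: [0.4958, 0.0229, 0.084]
tool_rot: [-0.707, 0.708, 0.002, -0.002]
ft_force: [-0.1, 0.3, -1.0]
grip_width: 0.0346
grasp_force: 59.7
```

Call:
drive_tool(
  increments=[
    [[0, 0, -10], [0, 0, 0], 0.3],
    [[0, 0, -10], [0, 0, 0], 0.3],
    [[0, 0, -10], [0, 0, 0], 0.3],
    [[0, 0, -5], [0, 0, 0], 0.3],
    [[0, 0, -5], [0, 0, 0], 0.3],
    [[0, 0, 0], [0, 0, 0], 0.3],
    [[0, 0, 0], [0, 0, 0], 0.3],
    [[0, 0, 0], [0, 0, 0], 0.3],
  ],
)

```text
clock: 12.73
eef_pos: [0.4981, 0.0237, 0.0466]
tool_rot: [-0.707, 0.707, -0.0, 0.0]
ft_force: [0.4, 0.1, -1.1]
grip_width: 0.0341
grasp_force: 59.7
```

```bash
python3 - <<'E'
from h import *
p=camera("wrist");save("w6.png",p["image"][:,140:560]);o=get_obs();print(o["eef_pos"],o["ft_force"],o["clock"])
E
```

```text
[0.49827027 0.02365013 0.04676195] [-0.25659265 -0.44017054 -0.84898406] 12.7833
```

View pics/w6.png

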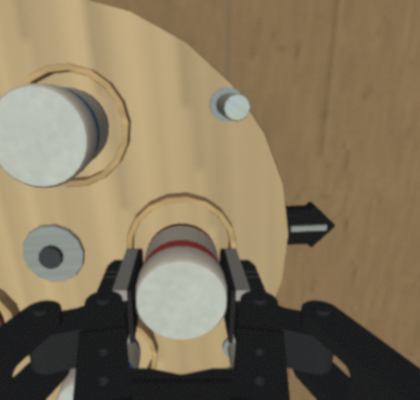

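I've now viewed 11 pictures, one past the limit of 10, so no more viewing. In this one the pot is inside the ring: the ring's far edge is at crop (183,195) and its width runs 130–238, with the pot at 182. I'll check the y offset numerically.

```bash
python3 - <<'E'
from h import *
p=camera("wrist")
for z in(.036,.028): print(atz(p,(140+183,194.5),z), atz(p,(140+182,297),.0468+.029))
print("ring sides", atz(p,(270,240),.036),atz(p,(378,240),.036))
print("jar bottom front edge",atz(p,(322,226),.0335))
E
```

```text
[ 0.49678421 -0.00664841  0.036     ] [0.49733234 0.02181774 0.0758    ]
[ 0.49673663 -0.00426592  0.028     ] [0.49733234 0.02181774 0.0758    ]
ring sides [0.52222662 0.0161643  0.036     ] [0.47030029 0.01617706 0.036     ]
jar bottom front edge [0.49722602 0.00991986 0.0335    ]
```

Call:
drive_tool(
  increments=[
    [[-1, -3, 0], [0, 0, 0], 0.3],
    [[0, 0, -2], [0, 0, 0], 0.3],
    [[0, 0, -2], [0, 0, 0], 0.3],
    [[0, 0, -1], [0, 0, 0], 0.3],
    [[0, 0, 0], [0, 0, 0], 0.3],
    [[0, 0, 0], [0, 0, 0], 0.3],
  ],
)

```text
clock: 13.33
eef_pos: [0.4967, 0.0205, 0.0413]
tool_rot: [-0.707, 0.707, 0.0, -0.0]
ft_force: [-1.1, -0.5, 0.7]
grip_width: 0.0342
grasp_force: 59.9
```

Call:
drive_tool(
  increments=[
    [[0, 0, 0], [0, 0, 0], 0.45],
    [[0, 0, 0], [0, 0, 0], 0.55],
    [[0, 0, 0], [0, 0, 0], 0.65],
    [[0, 0, 0], [0, 0, 0], 0.65],
    [[0, 0, 0], [0, 0, 0], 0.65],
    [[0, 0, 0], [0, 0, 0], 0.65],
  ],
)

```text
clock: 13.83
eef_pos: [0.4968, 0.0206, 0.0413]
tool_rot: [-0.707, 0.707, 0.0, -0.0]
ft_force: [-0.0, -0.2, -0.2]
grip_width: 0.0557
grasp_force: 0.0
```

Call:
drive_tool(
  increments=[
    [[0, 0, 10], [0, 0, 0], 0.65],
    [[0, 0, 20], [0, 0, 0], 0.65],
    [[0, 0, 30], [0, 0, 0], 0.65],
    [[0, 0, 30], [0, 0, 0], 0.65],
    [[0, 20, 30], [0, 0, 0], 0.65],
    [[0, 30, 20], [0, 0, 0], 0.65],
    [[0, 20, 0], [0, 0, 0], 0.65],
    [[0, 0, 0], [0, 0, 0], 0.65],
  ],
)

```text
clock: 14.5
eef_pos: [0.4982, 0.0938, 0.1842]
tool_rot: [0.708, -0.706, 0.001, -0.003]
ft_force: [-0.5, -0.5, -0.8]
grip_width: 0.0553
grasp_force: 0.0
```

Call:
drive_tool(
  increments=[
    [[0, 0, 0], [0, 0, 0], 0.65],
    [[0, 0, 0], [0, 0, 0], 0.65],
    [[0, 0, 0], [0, 0, 0], 0.65],
    [[0, 0, 0], [0, 0, 0], 0.65],
  ],
)

```text
clock: 14.83
eef_pos: [0.4963, 0.0896, 0.1807]
tool_rot: [-0.707, 0.708, 0.0, -0.001]
ft_force: [-0.2, -0.5, -0.5]
grip_width: 0.0556
grasp_force: 0.0
```

```bash
python3 - <<'E'
from h import *
p=camera("wrist");s=camera("side");o=get_obs();print(o["eef_pos"],o["ft_force"],o["clock"],o["grip_width"])
print("lid at cup expected",proj(p,(.4975,.021,.07)),proj(p,(.4975,.021,.028)),"side",proj(s,(.4975,.021,.049)))
for n,q in(("w",p),("s",s)):
  for r in silhouettes("stray_pot",q): print(n,round(r["conf"],2),np.round(r["bbox"]))
# white lids: centroid and height consistency
m=cv2.inRange(cv2.cvtColor(p["image"],cv2.COLOR_RGB2HSV),(0,0,175),(179,40,255))
n,l,st,c=cv2.connectedComponentsWithStats(m)
for i in range(1,n):
  if st[i,4]>500: print(st[i],c[i].round(1),atz(p,c[i],.07).round(4))
E
```

```text
[0.49653389 0.08979983 0.18085113] [-0.05207747 -0.42258882  0.24942819] 14.9333 0.0556064510828025
lid at cup expected [318.01451583 101.91883119] [318.30862601 100.39527957] side [302.65959365 209.0616847 ]
w 0.55 [295.  76. 344. 131.]
s 0.78 [295. 201. 312. 218.]
s 0.7 [359. 292. 376. 313.]
s 0.64 [361. 248. 373. 270.]
s 0.57 [330. 253. 348. 275.]
s 0.56 [390. 251. 404. 273.]
[ 217    0   52   40 1760] [242.8  17.3] [ 0.5474 -0.0341  0.07  ]
[ 120   34   49   53 2021] [144.1  59.9] [ 0.6176 -0.0083  0.07  ]
[ 296   77   49   50 1977] [320.  101.4] [0.4961 0.0206 0.07  ]
[ 144  145   45   46 1628] [166.  167.4] [0.6115 0.0676 0.07  ]
[ 243  168   46   45 1615] [265.5 189.9] [0.5375 0.0853 0.07  ]
```

```bash
python3 -c "
from workcell import job_done; print(job_done())"
```

```text
the job is handed in; nothing more can be done
None
```

The job is handed in: by my last wrist measurement the stray pot stands upright in the formerly empty cup, about 1 mm off its centre, with the cup roughly 3 mm from the pointer line, and no pass or fail verdict came back. I viewed 11 pictures, one over the limit of 10.

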